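Press a snap lid home all round and hang the lid press back up

ROBOT

A 6-joint arm with a two-finger parallel gripper is mounted at the origin on a cart in front of the work surface, level with it; the furniture and walls round the work are solid. World frame = base frame: x ahead of the robot, y to its left, z up, the work surface at z = 0. Lengths are in m, angles in rad, forces in N, time in s.
With the tool pointing down it reaches from about 0.35 to 0.85 m from the base axis. Payload 8.1 kg.
Tool frame: the origin (TCP) lies on the mounting face of the last link; the fingertips stand 186 mm ahead of it and the grasp point (between the pads) lies 167 mm ahead of it (robot.finger_overhang is the distance from the TCP to the fingertips, in m); z points along the fingers, y is the line along which they close (so a half turn about z gives the same grasp; the last joint's range is limited). The gripper opens to 93 mm and grips with 3 to 60 N. Pads are 15 mm wide; open, the fingers measure 128 mm over their backs; the gripper's body (75 mm by 188 mm) begins 65 mm behind the grasp point.
Start: joints at [1.016, 0.13, 1.488, -0, 1.523, -0.085], TCP at [0.272, 0.535, 0.405] pointing down, gripper open.
Joint ranges: [-2.96, 2.96], [-0.89, 2.26], [0.02, 2.5], [-1.34, 4.48], [0, 2.73], [-2.66, 2.66]. Speed limits (rad/s): [2.39, 2.39, 2.79, 3.14, 3.14, 3.14].

INTERFACE

Orientations are given as a rotation vector (axis times angle).
In Python, from plant import readout, read_camera, get_calibration, job, robot gives the robot as it stands.
- The arm moves only by the shell command python3 -m handwheel 'ROWS' [FORCE]. ROWS is JSON, a list of rows, each a list of 5 numbers: the shift along the world's x, y, z in cm, then the turn about the world's z in rad, then the closure, from 0 (fully open) to 1 (shut). In form: [[tx, ty, tz, spin, gripper], ...]. A call has 1 to 10 rows; each row shifts and turns the commanded pose from where the row before left it; what a row does not reach is not made up. A row lasts 1/8 s, in which the tool goes at most 62.5 mm and 10.7 degrees, less where a joint would pass 70% of its speed; a pose out of reach is approached as far as the arm can. A call is refused whole if a number of a shift passes 6.25 or a number of a turn 0.188, either way. A call with a gripper value outside its range is refused whole. The fingers move at their own pace and stop on an object; FORCE is the grip in N (left out, the last holds). Time passes only in rows, so rows that do not move let the fingers close. It gives the time, the measured TCP pose, the force, the opening and the grip force at its end, in the units of the state.
- readout.read_state(): the state, without advancing time (a new reading comes with each control period).
- read_camera(name): name is "side" or "top" or "wrist"; returns the picture (420x560x3 uint8, red, green, blue); there is no depth.
- get_calibration(name): a dict with "fovy" (degrees; the focal length in pixels is half the picture's height over the tangent of half this angle, whatever the lens; pixels are square), "cx", "cy" (the principal point, pixels), "pose" (4x4, takes a point from camera to world coordinates). Camera axes: x right, y down, z forward; pixel columns grow to the right and rows downward; lengths in m; the calibration is good to about 2 mm. A picture is of the moment at which its call begins: read the wrist's pose just before it. get_calibration takes no time and is no camera call; for the wrist camera it gives the pose at the moment of the call.
- job.close_job(): hands the job in; it is judged then, once.
The state is a dict: "t": time; "q": joint angles; "dq": joint speeds; "joint_torque": joint torques, N m; "tool_pos": TCP position; "orientation": TCP orientation; "force": force on the tool from outside, world axes, zero at the start; "wrist_torque": the same for the moment, N m; "opening": finger opening in m; "gripper_force": force on a finger pad.
Only numpy, scipy, OpenCV 4.12 (cv2) and the standard library are available. Lean on these libraries where they do the work, as an engineer would, in place of code of your own. Each camera call takes 0.05 s, during which the arm holds its last target. There are 200 camera calls.

TASK

Take the lid press off its hook and run its foot slowly and gently round the rim of the blue lid in one unbroken pass, not lifting off until every lug of the rim is fully home. Touch the tub with the press only, leave the tub where it stands and the things round it undisturbed, then hang the press back on its hook by the eye in its handle.

Things in the scene. Friction and masses are not known exactly. Their poses are not given: they have to be found in the camera images.
- tub: Full storage tub, loose, 1.4 kg: white plastic with a yellow band and a blue snap lid, a rounded rectangle 156 mm long (its x) by 116 mm wide (its y). Origin: centre of its underside, z up. The lid's rim is a rolled blue bead 10 mm thick, slit into ten lugs: one at each corner, two on each long side, one on each short side.
- lid_rim (a point): Centre of the lid, 56 mm over the tub's underside (tops of lugs when home; 61 mm when proud). Axes as the tub's. The bead's middle line is a 144 x 104 mm rectangle about this point, corners of 22 mm radius. The last 10 mm at both ends of a lug slope down 4.5 mm, so the foot rides from a pressed lug up onto a proud one and presses it. The panel inside the rim lies 8 mm below this point.
- press: Lid press, loose, 0.12 kg, 130 mm long: white nylon foot, thin steel stem, beech loop handle. Origin: centre of the foot's underside; z runs up to the handle. The handle spans 64 to 130 mm up, 42 mm wide along y with flat sides (grip these, about 100 mm up: the hook is then between the fingers), 16 mm thick along x. Starts hanging plumb on the hook.
- press_foot (a point): Centre of the underside of the press's foot (the press's origin). The foot is 22 mm across, flat, with a rounded edge.
- press_eye (a point): Middle of the upper edge of the eye in the press's handle, 116 mm above the press's origin: this edge rests on the hook. The eye goes through along the press's x; it is 26 mm wide and 34 mm high (82 to 116 mm up).
- stand: Hook stand, fixed: round wooden base 110 mm across, 14 mm high, and a bent steel rod 8 mm thick. Origin: centre of the base's underside. The rod rises at x = +35 mm, then runs level as the hook towards the stand's -x, its upper side 174 mm up, to x = -42 mm, where an upturned tip reaches 183 mm. Nothing of it is higher.
- hook_seat (a point): Point on the upper side of the hook, 12 mm to the -x side of the base's centre, where the press hangs; x points along the hook to the post, z up. The inner face of the upturned tip is 26 mm away in -x. Behind the stand is a dishwasher 365 mm high, its front at x = 0.577 from y = 0.02 to 0.44; a wall cabinet hangs above z = 0.6 beyond x = 0.64: cross between stand and tub near x = 0.38.
- lug0 (a joint): Lid rim corner lug at (+66, +46) mm in the tub's x, y: how far it is pressed down, in m. 0 is proud, 0.005 fully home (flush), 0.007 its hard stop. It takes about 2 N and stays where it is pushed.
- lug1 (a joint): Lid rim lug on the +y long side, middle at (+22, +52) mm in the tub's x, y: how far it is pressed down, in m. 0 is proud, 0.005 fully home (flush), 0.007 its hard stop. It takes about 2 N and stays where it is pushed.
- lug2 (a joint): Lid rim lug on the +y long side, middle at (-22, +52) mm in the tub's x, y: how far it is pressed down, in m. 0 is proud, 0.005 fully home (flush), 0.007 its hard stop. It takes about 2 N and stays where it is pushed.
- lug3 (a joint): Lid rim corner lug at (-66, +46) mm in the tub's x, y: how far it is pressed down, in m. 0 is proud, 0.005 fully home (flush), 0.007 its hard stop. It takes about 2 N and stays where it is pushed.
- lug4 (a joint): Lid rim lug on the -x short side, middle at (-72, 0) mm in the tub's x, y: how far it is pressed down, in m. 0 is proud, 0.005 fully home (flush), 0.007 its hard stop. It takes about 2 N and stays where it is pushed.
- lug5 (a joint): Lid rim corner lug at (-66, -46) mm in the tub's x, y: how far it is pressed down, in m. 0 is proud, 0.005 fully home (flush), 0.007 its hard stop. It takes about 2 N and stays where it is pushed.
- lug6 (a joint): Lid rim lug on the -y long side, middle at (-22, -52) mm in the tub's x, y: how far it is pressed down, in m. 0 is proud, 0.005 fully home (flush), 0.007 its hard stop. It takes about 2 N and stays where it is pushed.
- lug7 (a joint): Lid rim lug on the -y long side, middle at (+22, -52) mm in the tub's x, y: how far it is pressed down, in m. 0 is proud, 0.005 fully home (flush), 0.007 its hard stop. It takes about 2 N and stays where it is pushed.
- lug8 (a joint): Lid rim corner lug at (+66, -46) mm in the tub's x, y: how far it is pressed down, in m. 0 is proud, 0.005 fully home (flush), 0.007 its hard stop. It takes about 2 N and stays where it is pushed.
- lug9 (a joint): Lid rim lug on the +x short side, middle at (+72, 0) mm in the tub's x, y: how far it is pressed down, in m. 0 is proud, 0.005 fully home (flush), 0.007 its hard stop. It takes about 2 N and stays where it is pushed.
- bean_jar: Bystander, loose: tall glass jar of brown beans with a grey lid, 92 mm across, 167 mm high. Origin: centre of its underside.
- honey_jar: Bystander, loose: round jar with a yellow lid, 69 mm across, 112 mm high. Origin: centre of its underside.
- bean_tin: Bystander, loose: low gold-rimmed food tin, 75 mm across, 58 mm high. Origin: centre of its underside.
- jam_jar: Bystander, loose: jar with a yellow lid, 71 mm across, 110 mm high. Origin: centre of its underside.
- glass_tumbler: Bystander, loose: clear drinking glass, 81 mm across, 91 mm high. Origin: centre of its underside.
- mug_fiesta: Bystander, loose: white flowered mug, 84 mm across, 119 mm with its handle, 92 mm high. Origin: centre of its underside.
- soup_tin: Bystander, loose: low food tin with a red picture, 75 mm across, 58 mm high. Origin: centre of its underside.
There are look-alikes about, which are no part of the job. There is more than one size of the stand; the job needs the larger.

How it is judged:
By the outcome, as a careful person would: the job done as asked, in the order asked, and still so for the second after the job is handed in, with the robot touching nothing.
It also fails if it takes over 72 s, if anything falls off the work surface, if the arm or the gripper's body presses on something with over 40 N, if the wrist force passes 120 N, or if a joint passes its speed limit or range.

## Working session

There is one attempt and no reset: what is moved stays moved. The work goes in short steps, Python scripts to look and compute and a shell command to move; the robot and the scene stay as the last step left them, time stands still between calls to the robot, and variables do not carry over. Pictures are saved under pics/ and viewed, at most 10 in all, crops included, and the job is handed in when it is done.

```bash
mkdir -p pics; ls; python3 - <<'E'
from plant import readout, read_camera, get_calibration
import cv2,numpy as np
s=readout.read_state();print(s)
for n in("side","top","wrist"):
    c=get_calibration(n);print(n,c['fovy'],c['cx'],c['cy'],np.round(c['pose'],4).tolist())
    im=read_camera(n);np.save(f'pics/{n}0.npy',im);cv2.imwrite(f'pics/{n}0.png',im[:,:,::-1])
E
```

```text
pics
{'t': 0.0, 'q': array([ 1.01560590e+00,  1.31134690e-01,  1.48926390e+00, -3.28056775e-05,
        1.52301117e+00, -8.53857331e-02]), 'dq': array([ 0.00103102,  0.00070787, -0.00102752, -0.00057726, -0.00047503,
       -0.00205618]), 'joint_torque': array([-9.36356591e-04, -5.59851301e+01, -4.91752160e+01,  7.66990450e-02,
        3.58949136e-02, -1.41440592e-04]), 'tool_pos': array([0.27148337, 0.53480852, 0.40371141]), 'orientation': array([-7.31070818e-01, -3.05478863e+00,  2.72488009e-03]), 'force': array([-0.09530135,  0.84970074, -0.35044986]), 'wrist_torque': array([ 0.00802707, -0.05650535,  0.04124654]), 'gripper_force': 0.0, 'opening': 0.09310223618209346}
side 49.926444092561084 288.41549734240516 206.45601039869553 [[0.957, -0.1641, 0.2391, 0.0979], [-0.2892, -0.6021, 0.7442, -1.3058], [0.0218, -0.7814, -0.6237, 1.1881], [0.0, 0.0, 0.0, 1.0]]
top 57.254201191348805 280.76019618237063 209.41119200083781 [[0.3201, -0.7785, 0.5399, -0.2373], [-0.9474, -0.2605, 0.1861, -0.289], [-0.0042, -0.571, -0.8209, 1.2697], [0.0, 0.0, 0.0, 1.0]]
wrist 66.89226300350323 276.7921890827796 210.1950452457461 [[0.4527, 0.8581, 0.2423, 0.2041], [0.8916, -0.435, -0.1254, 0.5683], [-0.0022, 0.2728, -0.9621, 0.3848], [0.0, 0.0, 0.0, 1.0]]
```

View pics/top0.png

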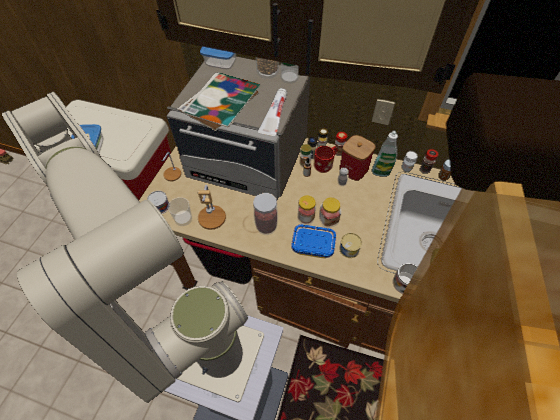

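View pics/side0.png

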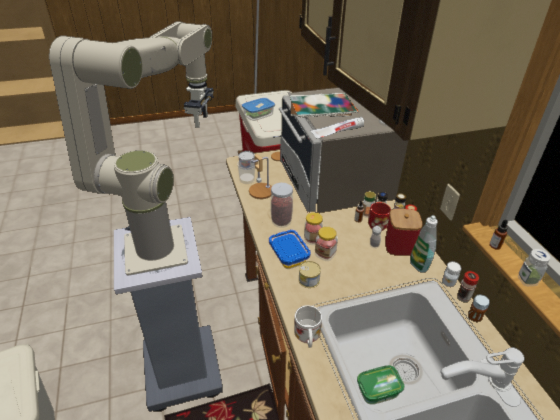

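Top: the blue-lidded tub is at (314,240). One stand with a press hanging has its base at (212,217), and another, smaller base is at (172,174). The side view shows the same two stands, at (260,190) and (278,156). I'll enlarge the stands to confirm which is which, and look at the wrist view.

```bash
cat > h.py <<'E'
import numpy as np,cv2
from plant import get_calibration
def ray(c,u,v):
    f=210/np.tan(np.radians(c['fovy'])/2); d=np.array([(u-c['cx'])/f,(v-c['cy'])/f,1.])
    P=np.array(c['pose']); return P[:3,3],P[:3,:3]@d
def plane(c,u,v,z):
    o,d=ray(c,u,v); return o+d*(z-o[2])/d[2]
def tri(r):
    A=sum(np.eye(3)-np.outer(d,d)/(d@d) for o,d in r); b=sum((np.eye(3)-np.outer(d,d)/(d@d))@o for o,d in r)
    return np.linalg.solve(A,b)
def proj(c,p):
    f=210/np.tan(np.radians(c['fovy'])/2); P=np.array(c['pose']); q=P[:3,:3].T@(np.array(p)-P[:3,3]); return c['cx']+f*q[0]/q[2],c['cy']+f*q[1]/q[2]
E
python3 - <<'E'
import numpy as np,cv2
from h import *
t=np.load('pics/top0.npy');s=np.load('pics/side0.npy');w=np.load('pics/wrist0.npy')
a=cv2.resize(t[140:240,130:280],(600,400),interpolation=2);b=cv2.resize(s[135:215,225:285],None,fx=3.3,fy=3.3)
im=np.zeros((600,800,3),np.uint8);im[:400,:600]=a;im[:b.shape[0],600:600+b.shape[1]]=b
w2=cv2.resize(w,(266,200));im[400:,:266]=w2
b=cv2.resize(t[215:265,280:370],None,fx=4,fy=4);im[400:,270:630]=b
cv2.imwrite('pics/crop1.png',im[:,:,::-1])
for n,i in(('top',t),('side',s)):
    c=get_calibration(n); hsv=cv2.cvtColor(i,cv2.COLOR_RGB2HSV)
    m=cv2.inRange(hsv,(100,120,80),(125,255,255)); k,l,st,ce=cv2.connectedComponentsWithStats(m)
    for j in range(1,k):
        if st[j,4]>150: 
            print(n,'blue',st[j],ce[j],plane(c,*ce[j],.056).round(4))
            if abs(ce[j]-np.array([314,240])).max()<15 or abs(ce[j]-np.array([289,247])).max()<15:
                pts=np.argwhere(l==j)[:,::-1]; W=np.array([plane(c,*p,.056)[:2] for p in pts],np.float32); print(cv2.minAreaRect(W))
    m=cv2.inRange(hsv,(5,110,90),(18,230,230)); k,l,st,ce=cv2.connectedComponentsWithStats(m)
    for j in range(1,k):
        if st[j,4]>60: print(n,'wood',st[j],ce[j].round(1),plane(c,*ce[j],.014).round(4))
E
```

```text
top blue [200  47  34  12 241] [215.56016598  52.5560166 ] [1.4218 0.6467 0.056 ]
top blue [ 80 125  21  21 219] [ 92.00913242 131.42009132] [0.6959 0.9257 0.056 ]
top blue [ 292  224   44   32 1024] [313.55957031 240.52246094] [ 0.4681 -0.1711  0.056 ]
((0.47264400124549866, -0.17013400793075562), (0.11621564626693726, 0.152720108628273), 8.370100975036621)
top wood [427 112  23  17 266] [437.4 119.7] [ 1.3134 -0.5418  0.014 ]
top wood [199 115  22   9  76] [211.3 118.3] [0.9845 0.479  0.014 ]
top wood [343 135  33  25 521] [358.7 146.6] [ 1.0242 -0.2255  0.014 ]
top wood [163 167  18  14 187] [171.8 173.5] [0.6175 0.4953 0.014 ]
top wood [  361   181   199   239 30864] [480.7 321.6] [ 0.3707 -0.774   0.014 ]
top wood [198 205  28  25 462] [211.5 217.5] [0.4654 0.241  0.014 ]
top wood [253 268 115  45 609] [320.9 292.4] [ 0.3016 -0.2479  0.014 ]
top wood [269 313  70  28 102] [303.1 326.7] [ 0.1679 -0.2238  0.014 ]
side blue [243  99  31  13 212] [257.41509434 104.61792453] [0.6287 0.9646 0.056 ]
side blue [269 230  41  35 872] [288.94495413 247.60091743] [ 0.4649 -0.1834  0.056 ]
((0.46705183386802673, -0.17652994394302368), (0.1156613826751709, 0.1635313183069229), 8.757305145263672)
side wood [   0   19   55   79 1454] [29.7 57.1] [-0.6964  2.1453  0.014 ]
side wood [510  26  33  89 176] [528.5  65.8] [2.6458 1.1734 0.014 ]
side wood [ 463   32   97  301 4566] [521.2 209.3] [ 1.4899 -0.1815  0.014 ]
side wood [291 103  10  11  74] [294.8 107.8] [0.8466 0.9564 0.014 ]
side wood [  0 120  64  25 589] [ 30.5 131.1] [-0.5539  1.0397  0.014 ]
side wood [271 152   9   9  67] [275.6 156. ] [0.6016 0.4868 0.014 ]
side wood [249 183  22  16 282] [259.7 190.6] [0.4594 0.2341 0.014 ]
side wood [386 204  37  27 510] [405.5 218.7] [ 0.9854 -0.1066  0.014 ]
side wood [255 255  60 165 996] [281.1 337.3] [ 0.3407 -0.5132  0.014 ]
```

View pics/crop1.png

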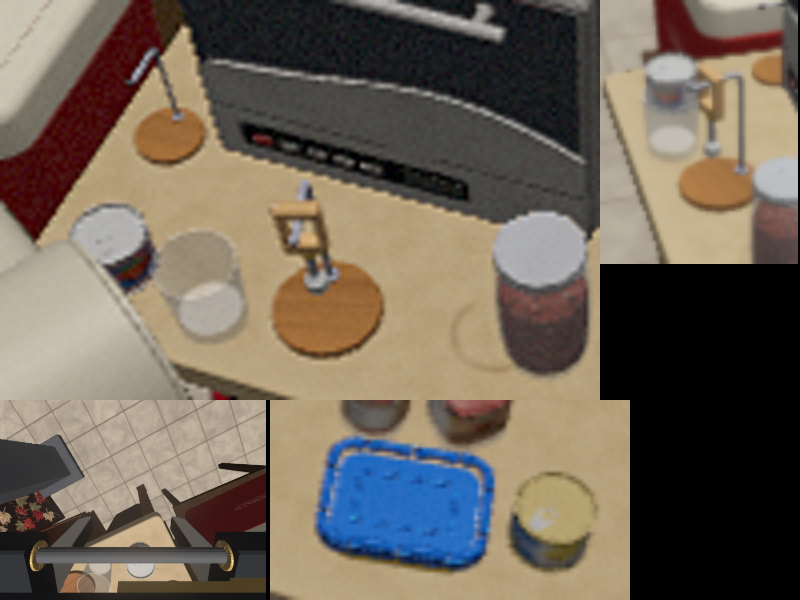

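Both crops agree. The candidate stands are top (212,217), with a base about 28 px wide carrying the press, and top (172,174), about 18 px wide, empty and further away. The larger one at (212,217) is the one meant. The tub is at (314,240), with a gold tin at (351,244). Next I'll triangulate the hook and the press.

```bash
python3 - <<'E'
from h import *
from plant import readout
from scipy.spatial.transform import Rotation as R
s=readout.read_state();M=R.from_rotvec(s['orientation']).as_matrix();print(M.round(3))
T,S=get_calibration('top'),get_calibration('side')
f=lambda u,v:(u/4+130,v/4+140); g=lambda u,v:((u-600)/3.3+225,v/3.3+135)
for n,a,b in(('handletop',f(298,205),g(711,72)),('foot',f(317,284),g(711,149)),('postbase',f(333,272),g(742,170)),('bend',f(305,186),g(741,76)),('tip',f(293,240),g(690,88))):
    r=[ray(T,*a),ray(S,*b)];p=tri(r);print(n,p.round(4),[np.round(np.array(proj(c,p))-q,1) for c,q in((T,a),(S,b))])
c=get_calibration('wrist');P=np.array(c['pose']);print('cam in tool',(M.T@(P[:3,3]-s['tool_pos'])).round(4),(M.T@P[:3,:3]).round(3).tolist())
E
```

```text
[[-0.892  0.453 -0.001]
 [ 0.453  0.892 -0.001]
 [ 0.    -0.001 -1.   ]]
handletop [0.4604 0.2369 0.1872] [array([-0. ,  0.7]), array([ 0.4, -0.4])]
foot [0.4576 0.2375 0.0689] [array([-0. ,  0.4]), array([ 0.2, -0.2])]
postbase [0.5031 0.2496 0.0193] [array([-0. ,  0.7]), array([ 0.5, -0.5])]
bend [0.5015 0.2537 0.1621] [array([ 0. , -0.1]), array([-0.,  0.])]
tip [0.4323 0.2314 0.1722] [array([-0. ,  0.9]), array([ 0.5, -0.5])]
cam in tool [ 0.0752 -0.0006  0.0191] [[0.0, -0.962, -0.273], [1.0, 0.0, -0.001], [0.001, -0.273, 0.962]]
```

```bash
python3 -m handwheel '[[2.6,-3.6,0.2,0.096,0],[2.6,-3.6,0.2,0.096,0],[2.6,-3.6,0.2,0.096,0],[2.6,-3.6,0.2,0.096,0],[2.6,-3.6,0.2,0.096,0],[2.6,-3.6,0.2,0.096,0],[2.6,-3.6,0.2,0.096,0],[2.6,-3.6,0.2,0.096,0],[0,0,0,0,0],[0,0,0,0,0]]'
python3 - <<'E'
from h import *
from plant import read_camera,readout
import pickle
c=get_calibration('wrist');im=read_camera('wrist');pickle.dump((c,im),open('pics/w1.pkl','wb'));cv2.imwrite('pics/w1.png',im[:,:,::-1])
print(readout.read_state()['tool_pos'],readout.read_state()['q'])
E
```

```text
t: 1.4
tool_pos: [0.4794, 0.2472, 0.4204]
orientation: [0.464, -3.106, -0.0]
force: [-0.6, -0.0, -0.3]
opening: 0.0928
gripper_force: 0.0
[0.47914634 0.24760071 0.42041687] [ 3.81727400e-01 -3.98580301e-02  1.63514453e+00  4.46815796e-04
  1.54694412e+00 -1.48678794e+00]
```

View pics/w1.png

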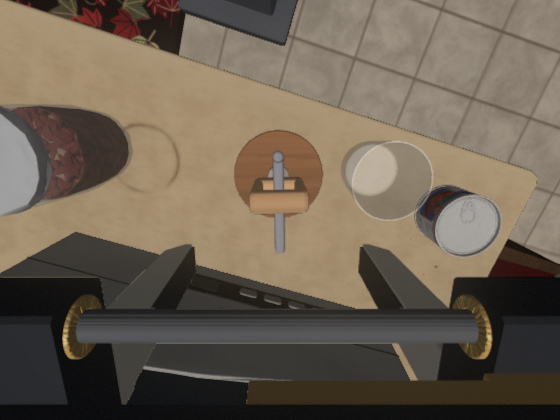

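The wrist view shows the larger stand. Its hook runs from the tip at (278,157) to the bend at (280,248). The press handle's top bar is centred at (278.5,202), the base at (279,173), the tumbler at (392,180) and the soup tin at (465,218).

```bash
python3 - <<'E'
from h import *
import pickle
c,im=pickle.load(open('pics/w1.pkl','rb'))
hsv=cv2.cvtColor(im,cv2.COLOR_RGB2HSV)
k=plane(c,278.5,202,.184);a=plane(c,278.2,157,.181);b=plane(c,280,246,.172)
hl=plane(c,250,202,.188);hr=plane(c,308,202,.188)
print(k,a,b,'hook ang',np.arctan2(*(b-a)[1::-1]),'handle ang',np.arctan2(*(hl-hr)[1::-1])+0, np.linalg.norm(hl-hr))
bc=plane(c,279,173.5,.014);print('base',bc)
S=get_calibration('side');T=get_calibration('top')
g=lambda u,v:((u-600)/3.3+225,v/3.3+135); f=lambda u,v:(u/4+130,v/4+140)
print('tri handle top',tri([ray(c,278.5,202),ray(S,*g(711,72)),ray(T,*f(298,205))]))
print('tri tip',tri([ray(c,278.2,157),ray(S,*g(690,88))]))
ax=np.array([np.cos(.29),np.sin(.29)])
from scipy.spatial.transform import Rotation as R
from plant import readout
s=readout.read_state();M=R.from_rotvec(s['orientation']).as_matrix();print('tool y ang',np.arctan2(M[1,1],M[0,1]),s['tool_pos'])
for u,v,z in((5,160,.167),):print('beanjar',plane(c,u,v,z))
print('tumbler',plane(c,392,181,.091))
E
```

```text
[0.45974802 0.24148963 0.184     ] [0.43000457 0.23215691 0.181     ] [0.49592634 0.25388816 0.172     ] hook ang 0.31843383695051175 handle ang -1.2744257785160866 0.04016788265351872
base [0.46627431 0.24515553 0.014     ]
tri handle top [0.46089538 0.23986185 0.18482171]
tri tip [0.43079921 0.23265919 0.16913701]
tool y ang 1.8685044091200154 [0.47914634 0.24760071 0.42041687]
beanjar [0.49205803 0.04175806 0.167     ]
tumbler [0.42899674 0.35005164 0.091     ]
```

```bash
python3 -m handwheel '[[-2.1,-0.7,-1.5,0,0],[0,0,-4,0,0],[0,0,-4,0,0],[0,0,0,0,0.3],[0,0,0,0,1],[0,0,0,0,1],[0,0,0,0,1],[0,0,0,0,1],[0,0,0,0,1]]' 50
python3 - <<'E'
from h import *
from plant import read_camera,readout
im=np.hstack([cv2.resize(read_camera('side')[120:210,210:300],(400,400)),cv2.resize(read_camera('top')[160:240,160:240],(400,400))])
cv2.imwrite('pics/g1.png',im[:,:,::-1]);s=readout.read_state();print(s['tool_pos'],s['force'],s['opening'],s['gripper_force'])
E
```

```text
t: 2.58
tool_pos: [0.4588, 0.24, 0.3262]
orientation: [-0.466, 3.106, 0.0]
force: [-0.3, 0.6, 2.5]
opening: 0.0419
gripper_force: 50.0
[0.45878689 0.24002754 0.32617373] [0.04871048 0.03049929 2.91175809] 0.04173932522802727 49.98908182606101
```

View pics/g1.png

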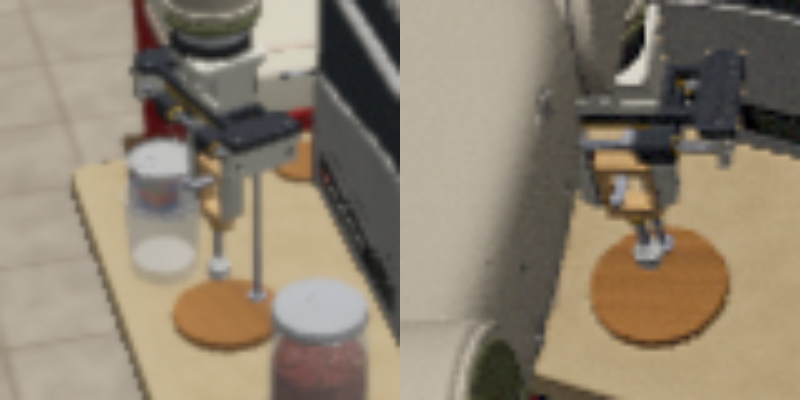

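The press is gripped at 41.9 mm opening, as expected. Now I'll lift it within the eye and slide it off the hook.

```bash
python3 -m handwheel '[[0,0,0.85,0,1],[0,0,0.85,0,1],[-1,-0.3,0,0,1],[-1.6,-0.5,0,0,1],[-2,-0.6,0,0,1],[-2.1,-0.7,0,0,1],[-1,-0.3,4,0,1],[0,0,4.5,0,1]]'; python3 -m handwheel '[[0,-4,0,-0.07,1],[0,-5,0,-0.07,1],[0,-5,0,-0.07,1],[0,-5,0,-0.07,1],[0,-5,0,-0.07,1],[3,-4,0,-0.07,1],[4,-4,0,-0.07,1],[4,-3,0,-0.07,1],[2,-2,0,-0.04,1],[0,0,0,0,1]]'
python3 - <<'E'
from h import *
from plant import read_camera,readout
import pickle
c=get_calibration('wrist');im=read_camera('wrist');pickle.dump((c,im),open('pics/w2.pkl','wb'));cv2.imwrite('pics/w2.png',im[:,:,::-1])
s=readout.read_state();print(s['tool_pos'],s['force'],s['q'])
E
```

```text
t: 3.68
tool_pos: [0.38, 0.2156, 0.4276]
orientation: [0.467, -3.104, 0.001]
force: [0.9, 0.0, -0.1]
opening: 0.0416
gripper_force: 50.0
t: 4.92
tool_pos: [0.5118, -0.155, 0.4268]
orientation: [-0.475, -3.104, -0.0]
force: [-0.1, 0.1, -1.0]
opening: 0.0422
gripper_force: 50.0
[ 0.51130625 -0.15414748  0.42697822] [ 0.02360944  0.34026809 -0.66707148] [-3.88861781e-01 -5.60658039e-02  1.63895071e+00  7.99528101e-05
  1.56057010e+00 -1.65750402e+00]
```

View pics/w2.png

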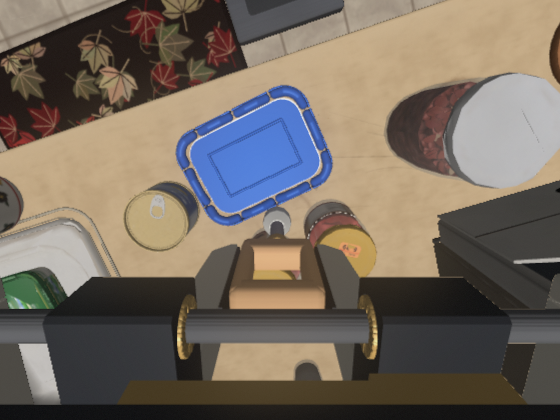

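The lid is clear: corners near (180,155), (290,88), (330,170) and (220,222). The gold tin is at (157,215), the jam jar at (347,248), the bean jar at (505,130), and the foot of the held press at (277,220).

```bash
cat > tub.py <<'E'
from h import *
import pickle
def tub(c,im,z=.055):
    hsv=cv2.cvtColor(im,cv2.COLOR_RGB2HSV)
    m=cv2.inRange(hsv,(100,120,60),(125,255,255)); m=cv2.morphologyEx(m,cv2.MORPH_CLOSE,np.ones((5,5)))
    k,l,st,ce=cv2.connectedComponentsWithStats(m);j=1+np.argmax(st[1:,4])
    cs,_=cv2.findContours((l==j).astype(np.uint8),0,1);q=max(cs,key=cv2.contourArea)[:,0]
    W=np.array([plane(c,*p,z)[:2] for p in q.astype(float)],np.float32)
    return cv2.minAreaRect(W),q
E
python3 - <<'E'
from tub import *
from plant import readout
c,im=pickle.load(open('pics/w2.pkl','rb'))
for z in(.050,.055,.060):
    r,q=tub(c,im,z);print(z,r)
s=readout.read_state();p=s['tool_pos'];print('proj foot exp',[np.round(proj(c,[p[0],p[1],z]),1) for z in(.157,.165,.17)])
hsv=cv2.cvtColor(im,cv2.COLOR_RGB2HSV);print(plane(c,277,220,.165),p)
for n,u,v,z in(('tin',157,215,.058),('jam',348,249,.11),('bean',505,130,.167)):print(n,plane(c,u,v,z))
for n in('top','side'):
    i=np.load(f'pics/{n}0.npy');cc=get_calibration(n)
    u0,v0={'top':(313.5,240.5),'side':(289,247.6)}[n]
    m=cv2.inRange(cv2.cvtColor(i,cv2.COLOR_RGB2HSV),(100,120,80),(125,255,255));k,l,st,ce=cv2.connectedComponentsWithStats(m);print(n,plane(cc,*ce[l[int(v0),int(u0)]],.056))
(rc,_,_),q=tub(c,im);
print('tri centre',tri([ray(c,*proj(c,[*rc,.055])),ray(get_calibration('top'),314,239),ray(get_calibration('side'),289.5,246.5)]))
E
```

```text
0.05 ((0.47159165143966675, -0.16985677182674408), (0.11694210022687912, 0.1570974737405777), 8.274212837219238)
0.055 ((0.47114530205726624, -0.1693440079689026), (0.11530806124210358, 0.1549023687839508), 8.274194717407227)
0.06 ((0.4706989526748657, -0.16883116960525513), (0.1136740893125534, 0.1527072787284851), 8.27419662475586)
proj foot exp [array([278.6, 214.9]), array([278.6, 217.7]), array([278.7, 219.6])]
[ 0.51272163 -0.15596259  0.165     ] [ 0.51130625 -0.15414748  0.42697822]
tin [ 0.49802334 -0.29571869  0.058     ]
jam [ 0.57987689 -0.10198591  0.11      ]
bean [0.49601741 0.02475942 0.167     ]
top [ 0.46813013 -0.17110262  0.056     ]
side [ 0.46491613 -0.18343536  0.056     ]
tri centre [ 0.47285015 -0.17075638  0.05125106]
```

```bash
python3 - <<'E'
from tub import *
c,im=pickle.load(open('pics/w2.pkl','rb'))
T=get_calibration('top')
print('honey/jam from top',[plane(T,u,v,.11).round(3) for u,v in((307,202),(331,205))])
sub=im[195:240,255:300];g=cv2.cvtColor(sub,cv2.COLOR_RGB2HSV);m=cv2.inRange(g,(0,0,110),(180,60,255));m[:, :]=m
k,l,st,ce=cv2.connectedComponentsWithStats(m);print([(st[j].tolist(),ce[j].round(1)) for j in range(1,k) if st[j,4]>40])
C=np.array([.4711,-.1694]);a=np.radians(98.27);u=np.array([np.cos(a),np.sin(a)]);v=np.array([np.sin(a),-np.cos(a)])
rows=[];d=lambda h,L:np.array([np.cos(h),np.sin(h)])*L
def st_(h,L):
    n=round(L/4); rows.extend([d(h,L/n)]*n)
def arc(h):
    global q
    rows.extend([d(h+np.radians(10*i+5),2*22*np.sin(np.radians(5))) for i in range(9)])
h=a
st_(h,28);arc(h);h+=np.pi/2;st_(h,60);arc(h);h+=np.pi/2;st_(h,100);arc(h);h+=np.pi/2;st_(h,60);arc(h);h+=np.pi/2;st_(h,72);st_(h,28)
P=C*1000+22*u+52*v+np.cumsum(rows,0);print('start',C+.022*u+.052*v)
for n,x in(('tin',(498,-296)),('jam',(580,-102)),('honeyTop',None)):
    if x: D=np.hypot(*(P-x).T);print(n,D.min(),P[D.argmin()])
o=[]
for i,r in enumerate(rows): o.append(f"{r[0]/10:.3f},{r[1]/10:.3f}")
i=0
import itertools
n=0
for k,gp in itertools.groupby(o):
    L=len(list(gp));n+=L;print(L,k,'->',P[n-1].round(1))
E
```

```text
honey/jam from top [array([ 0.588, -0.108,  0.11 ]), array([ 0.603, -0.196,  0.11 ])]
[([0, 0, 23, 11, 52], array([11.7,  4.6])), ([0, 15, 37, 25, 447], array([20.6, 26.2]))]
start [ 0.51939483 -0.14014919]
tin 57.17486310865702 [ 491.35235319 -239.21290848]
jam 65.4704445243082 [ 515.36736105 -112.44035862]
7 -0.058,0.396 -> [ 515.4 -112.4]
1 -0.088,0.373 -> [ 514.5 -108.7]
1 -0.152,0.352 -> [ 513.  -105.2]
1 -0.210,0.321 -> [ 510.9 -102. ]
1 -0.263,0.279 -> [508.2 -99.2]
1 -0.307,0.229 -> [505.2 -96.9]
1 -0.343,0.172 -> [501.7 -95.2]
1 -0.367,0.110 -> [498.1 -94.1]
1 -0.381,0.045 -> [494.3 -93.6]
1 -0.383,-0.022 -> [490.4 -93.8]
15 -0.396,-0.058 -> [ 431.1 -102.5]
1 -0.373,-0.088 -> [ 427.3 -103.3]
1 -0.352,-0.152 -> [ 423.8 -104.9]
1 -0.321,-0.210 -> [ 420.6 -107. ]
1 -0.279,-0.263 -> [ 417.8 -109.6]
1 -0.229,-0.307 -> [ 415.5 -112.7]
1 -0.172,-0.343 -> [ 413.8 -116.1]
1 -0.110,-0.367 -> [ 412.7 -119.8]
1 -0.045,-0.381 -> [ 412.2 -123.6]
1 0.022,-0.383 -> [ 412.4 -127.4]
25 0.058,-0.396 -> [ 426.8 -226.4]
1 0.088,-0.373 -> [ 427.7 -230.1]
1 0.152,-0.352 -> [ 429.2 -233.6]
1 0.210,-0.321 -> [ 431.3 -236.8]
1 0.263,-0.279 -> [ 434.  -239.6]
1 0.307,-0.229 -> [ 437.  -241.9]
1 0.343,-0.172 -> [ 440.5 -243.6]
1 0.367,-0.110 -> [ 444.1 -244.7]
1 0.381,-0.045 -> [ 447.9 -245.2]
1 0.383,0.022 -> [ 451.8 -245. ]
15 0.396,0.058 -> [ 511.1 -236.3]
1 0.373,0.088 -> [ 514.9 -235.5]
1 0.352,0.152 -> [ 518.4 -233.9]
1 0.321,0.210 -> [ 521.6 -231.8]
1 0.279,0.263 -> [ 524.4 -229.2]
1 0.229,0.307 -> [ 526.7 -226.1]
1 0.172,0.343 -> [ 528.4 -222.7]
1 0.110,0.367 -> [ 529.5 -219. ]
1 0.045,0.381 -> [ 530.  -215.2]
1 -0.022,0.383 -> [ 529.8 -211.4]
25 -0.058,0.396 -> [ 515.4 -112.4]
```

```bash
python3 -m handwheel '[[0.7,1.5,-3,0,1],[0,0,-3,0,1],[0,0,-2,0,1],[0,0,-1,0,1],[0,0,-0.3,0,1],[0,0,0,0,1],[0,0,0,0,1]]'|egrep 'pos|force:'; for i in 1; do python3 -m handwheel '[[0,0,-0.15,0,1],[0,0,-0.15,0,1]]'|egrep 'pos|force:'; python3 -m handwheel '[[0,0,-0.1,0,1],[0,0,0,0,1]]'|egrep 'pos|force:';python3 -m handwheel '[[0,0,-0.1,0,1],[0,0,0,0,1]]'|egrep 'pos|force:';python3 -m handwheel '[[0,0,-0.1,0,1],[0,0,0,0,1]]'|egrep 'pos|force:';python3 -m handwheel '[[0,0,-0.1,0,1],[0,0,0,0,1]]'|egrep 'pos|force:'; done
```

```text
tool_pos: [0.5189, -0.1392, 0.3358]
force: [-0.0, 0.4, -1.1]
gripper_force: 50.0
tool_pos: [0.5187, -0.1391, 0.3319]
force: [0.7, -0.3, -2.0]
gripper_force: 50.0
tool_pos: [0.5186, -0.139, 0.3305]
force: [0.2, 0.1, -0.9]
gripper_force: 50.0
tool_pos: [0.5186, -0.139, 0.3296]
force: [0.4, 0.3, -0.7]
gripper_force: 50.0
tool_pos: [0.5186, -0.139, 0.3286]
force: [0.3, -1.0, -0.8]
gripper_force: 50.0
tool_pos: [0.5186, -0.139, 0.3278]
force: [0.2, -0.1, -0.1]
gripper_force: 50.0
```

```bash
for i in 1; do python3 -m handwheel '[[0,0,-0.1,0,1],[0,0,0,0,1]]'|egrep 'pos|^force:';python3 -m handwheel '[[0,0,-0.1,0,1],[0,0,0,0,1]]'|egrep 'pos|^force:';python3 -m handwheel '[[0,0,-0.1,0,1],[0,0,0,0,1]]'|egrep 'pos|^force:'; done
python3 - <<'E'
from h import *
from plant import read_camera,readout
S=get_calibration('side');im=np.hstack([cv2.resize(read_camera('side')[195:275,250:330],(400,400)),cv2.resize(read_camera('wrist')[130:280,190:340],(400,400))])
cv2.imwrite('pics/c1.png',im[:,:,::-1])
E
```

```text
tool_pos: [0.5186, -0.139, 0.3267]
force: [0.0, 0.6, -0.5]
tool_pos: [0.5186, -0.139, 0.3257]
force: [0.2, 0.2, -0.0]
tool_pos: [0.5186, -0.139, 0.3247]
force: [0.8, -0.1, -0.2]
```

View pics/c1.png

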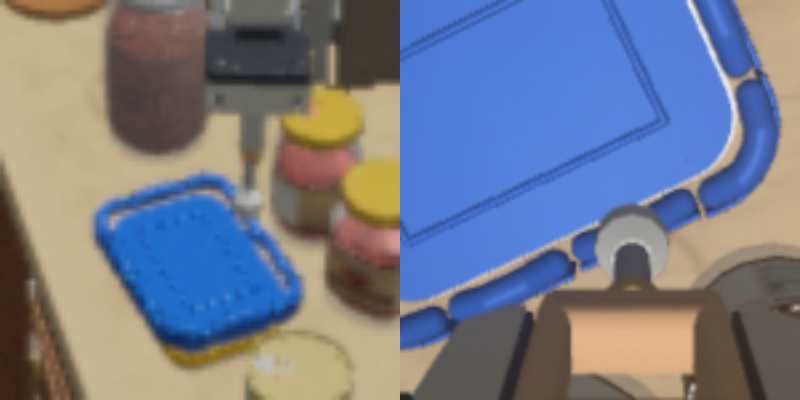

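The foot sits centred on the middle of a long-side lug (right crop, (632,240)) and appears to be in contact. I'll keep going down in small steps and watch the force.

```bash
cat > f.py <<'E'
from plant import readout
s=readout.read_state();print(s['tool_pos'].round(4),s['force'].round(1),s['wrist_torque'].round(2),s['joint_torque'][1:3].round(1))
E
for i in 1; do python3 -m handwheel '[[0,0,-0.05,0,1],[0,0,0,0,1]]'|egrep 'pos|^force:';python3 f.py; python3 -m handwheel '[[0,0,0,0,1]]'|egrep '^force:';python3 -m handwheel '[[0,0,-0.05,0,1],[0,0,0,0,1]]'|egrep 'pos|^force:';python3 f.py;python3 -m handwheel '[[0,0,0,0,1]]'|egrep '^force:'; done
```

```text
tool_pos: [0.5186, -0.139, 0.3242]
force: [0.1, -0.2, 0.0]
[ 0.5186 -0.139   0.3242] [ 0.1 -0.2  0. ] [ 0.08 -0.03  0.01] [-47.7 -47.1]
force: [0.3, 0.6, 0.6]
tool_pos: [0.5186, -0.139, 0.3237]
force: [-0.2, 0.8, -0.1]
[ 0.5186 -0.139   0.3237] [-0.2  0.8 -0.1] [ 0.07 -0.04  0.01] [-47.7 -47. ]
force: [0.3, 0.4, 1.1]
```

```bash
for i in 1; do python3 -m handwheel '[[0,0,-0.05,0,1],[0,0,0,0,1]]'|egrep 'pos|^force:'; python3 -m handwheel '[[0,0,0,0,1]]'|egrep '^force:';python3 -m handwheel '[[0,0,-0.05,0,1],[0,0,0,0,1]]'|egrep 'pos|^force:';python3 -m handwheel '[[0,0,0,0,1]]'|egrep '^force:'; done
```

```text
tool_pos: [0.5186, -0.139, 0.3232]
force: [-0.6, 0.2, 0.5]
force: [-0.1, 0.3, 0.3]
tool_pos: [0.5186, -0.139, 0.3227]
force: [-0.1, -0.3, 0.9]
force: [0.2, 0.3, -0.6]
```

```bash
for i in 1; do python3 -m handwheel '[[0,0,-0.05,0,1],[0,0,0,0,1]]'|egrep 'pos|^force:'; python3 -m handwheel '[[0,0,0,0,1]]'|egrep '^force:';python3 -m handwheel '[[0,0,-0.05,0,1],[0,0,0,0,1]]'|egrep 't:|pos|^force:';python3 -m handwheel '[[0,0,0,0,1]]'|egrep '^t:|^force:'; done
```

```text
tool_pos: [0.5186, -0.139, 0.3222]
force: [0.1, -0.7, 0.9]
force: [0.4, -0.1, 0.2]
t: 10.07
tool_pos: [0.5187, -0.139, 0.322]
force: [-1.0, 1.3, 3.3]
t: 10.2
force: [-0.6, 1.3, 4.1]
```

The hard stop shows at TCP z 0.322, as predicted. I'll start the pass at about 32 mm/s and ease up to roughly 6 mm of press depth as the foot's edge meets the next lug.

```bash
python3 -m handwheel '[[-0.058,0.396,0,0,1],[-0.058,0.396,0,0,1],[-0.058,0.396,0.07,0,1],[-0.058,0.396,0.07,0,1]]'|egrep 'pos|^force:'; python3 -m handwheel '[[-0.058,0.396,0,0,1],[-0.058,0.396,0,0,1],[-0.058,0.396,0,0,1]]'|egrep 'pos|^force:'
python3 -m handwheel '[[-0.088,0.373,0,0,1],[-0.152,0.352,0,0,1]]' | egrep 'pos|^force:'; python3 f.py
```

```text
tool_pos: [0.5159, -0.1225, 0.3224]
force: [0.3, 0.9, -0.9]
tool_pos: [0.5148, -0.1112, 0.3236]
force: [1.7, -2.7, 1.5]
tool_pos: [0.512, -0.1036, 0.3231]
force: [0.2, -0.8, 1.2]
[ 0.512  -0.1036  0.3231] [ 0.2 -0.8  1.2] [-0.23 -0.18  0.04] [-45.  -46.6]
```

```bash
python3 -m handwheel '[[-0.21,0.321,0,0,1],[-0.263,0.279,0,0,1],[-0.307,0.229,0,0,1],[-0.343,0.172,0,0,1],[-0.367,0.11,0,0,1],[-0.381,0.045,0,0,1],[-0.383,-0.022,0,0,1]]'|egrep 'pos|^force:'; python3 -m handwheel '[[-0.396,-0.058,0,0,1],[-0.396,-0.058,0,0,1],[-0.396,-0.058,0,0,1],[-0.396,-0.058,0,0,1],[-0.396,-0.058,0,0,1],[-0.396,-0.058,0,0,1],[-0.396,-0.058,0,0,1],[-0.396,-0.058,0,0,1]]'|egrep 'pos|^force:'; python3 f.py
```

```text
tool_pos: [0.4891, -0.0926, 0.3228]
force: [0.3, -0.4, -1.6]
tool_pos: [0.4576, -0.0974, 0.3231]
force: [1.6, 0.3, 1.5]
[ 0.4576 -0.0974  0.3231] [1.6 0.3 1.5] [ 0.06 -0.29 -0.01] [-37.1 -46.9]
```

```bash
python3 -m handwheel '[[-0.396,-0.058,-0.001,0,1],[-0.396,-0.058,-0.001,0,1],[-0.396,-0.058,-0.001,0,1],[-0.396,-0.058,-0.001,0,1],[-0.396,-0.058,-0.001,0,1],[-0.396,-0.058,-0.001,0,1],[-0.396,-0.058,-0.001,0,1]]'|egrep 'pos|^force:'; python3 -m handwheel '[[-0.373,-0.088,-0.001,0,1],[-0.352,-0.152,-0.001,0,1],[-0.321,-0.21,-0.001,0,1],[-0.279,-0.263,-0.001,0,1],[-0.229,-0.307,-0.001,0,1],[-0.172,-0.343,-0.001,0,1],[-0.11,-0.367,-0.001,0,1],[-0.045,-0.381,-0.001,0,1],[0.022,-0.383,-0.001,0,1]]'|egrep 'pos|^force:'; python3 -m handwheel '[[0.058,-0.396,-0.001,0,1],[0.058,-0.396,-0.001,0,1],[0.058,-0.396,-0.001,0,1]]'|egrep 'pos|^force:'; python3 f.py
```

```text
tool_pos: [0.4302, -0.1014, 0.3235]
force: [2.2, 1.3, 1.4]
tool_pos: [0.4115, -0.1267, 0.3227]
force: [-0.4, 0.9, -0.0]
tool_pos: [0.4135, -0.1383, 0.323]
force: [-0.2, 2.6, 1.2]
[ 0.4135 -0.1383  0.323 ] [-0.2  2.6  1.2] [ 0.78  0.06 -0.02] [-33.7 -47.8]
```

```bash
python3 -m handwheel '[[0.058,-0.396,-0.001,0,1],[0.058,-0.396,-0.001,0,1],[0.058,-0.396,-0.001,0,1],[0.058,-0.396,-0.001,0,1],[0.058,-0.396,-0.001,0,1],[0.058,-0.396,-0.001,0,1],[0.058,-0.396,-0.001,0,1],[0.058,-0.396,-0.001,0,1]]'|egrep 'pos|^force:';python3 - <<'E'
from tub import *
from plant import read_camera,readout
im=read_camera('top');i0=np.load('pics/top0.npy')
cv2.imwrite('pics/m1.png',np.hstack([cv2.resize(a[200:270,275:365],(400,311)) for a in(i0,im)])[:,:,::-1])
E
```

```text
tool_pos: [0.418, -0.1702, 0.3227]
force: [1.0, 0.4, -0.6]
```

View pics/m1.png

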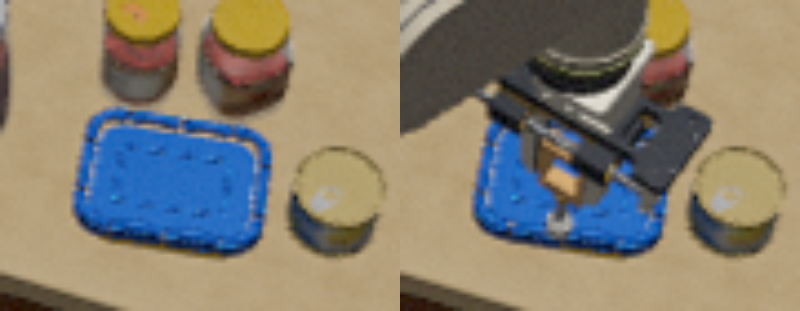

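Compared with the start, the tub outline hasn't moved (x 75–265 in both halves), and the foot is on the near rim. I'll carry on.

```bash
python3 -m handwheel '[[0.058,-0.396,0,0,1],[0.058,-0.396,0,0,1],[0.058,-0.396,-0.001,0,1],[0.058,-0.396,0,0,1],[0.058,-0.396,-0.001,0,1],[0.058,-0.396,0,0,1],[0.058,-0.396,-0.001,0,1]]'|egrep 'pos|^force:';python3 -m handwheel '[[0.058,-0.396,0,0,1],[0.058,-0.396,-0.001,0,1],[0.058,-0.396,0,0,1],[0.058,-0.396,-0.001,0,1],[0.058,-0.396,0,0,1],[0.058,-0.396,-0.001,0,1],[0.058,-0.396,0,0,1]]'|egrep 'pos|^force:'; python3 -m handwheel '[[0.088,-0.373,0,0,1],[0.152,-0.352,0,0,1],[0.21,-0.321,0,0,1],[0.263,-0.279,-0.001,0,1],[0.307,-0.229,0,0,1],[0.343,-0.172,-0.001,0,1],[0.367,-0.11,0,0,1],[0.381,-0.045,-0.001,0,1],[0.383,0.022,0,0,1]]'|egrep '^t:|pos|^force:'; python3 f.py
```

```text
tool_pos: [0.4221, -0.1979, 0.3229]
force: [-0.2, 0.6, -0.3]
tool_pos: [0.426, -0.2255, 0.3227]
force: [-2.2, 3.0, 1.4]
t: 19.5
tool_pos: [0.4514, -0.2439, 0.3227]
force: [-0.4, -0.5, -1.9]
[ 0.4514 -0.2439  0.3227] [-0.4 -0.5 -1.9] [ 0.04 -0.03  0.02] [-45.7 -47.6]
```

```bash
python3 -m handwheel '[[0.396,0.058,-0.001,0,1],[0.396,0.058,0,0,1],[0.396,0.058,-0.001,0,1],[0.396,0.058,0,0,1],[0.396,0.058,-0.001,0,1],[0.396,0.058,0,0,1],[0.396,0.058,-0.001,0,1],[0.396,0.058,0,0,1]]'|egrep 'pos|^force:'; python3 -m handwheel '[[0.396,0.058,-0.001,0,1],[0.396,0.058,0,0,1],[0.396,0.058,-0.001,0,1],[0.396,0.058,0,0,1],[0.396,0.058,-0.001,0,1],[0.396,0.058,0,0,1],[0.396,0.058,0,0,1]]'|egrep 'pos|^force:'; python3 -m handwheel '[[0.373,0.088,0,0,1],[0.352,0.152,0,0,1],[0.321,0.21,0,0,1],[0.279,0.263,-0.001,0,1],[0.229,0.307,0,0,1],[0.172,0.343,-0.001,0,1],[0.11,0.367,0,0,1],[0.045,0.381,-0.001,0,1],[-0.022,0.383,0,0,1]]'|egrep '^t:|pos|^force:'; python3 f.py
```

```text
tool_pos: [0.483, -0.2392, 0.3227]
force: [-1.3, 0.1, 1.3]
tool_pos: [0.5106, -0.2354, 0.3227]
force: [-1.2, -0.9, 0.6]
t: 22.5
tool_pos: [0.529, -0.2098, 0.3225]
force: [-0.2, -0.2, -1.5]
[ 0.529  -0.2098  0.3225] [-0.2 -0.2 -1.5] [ 0.03  0.04 -0.04] [-53.  -48.1]
```

```bash
python3 -m handwheel '[[-0.058,0.396,0,0,1],[-0.058,0.396,0,0,1],[-0.058,0.396,0,0,1],[-0.058,0.396,0,0,1],[-0.058,0.396,0,0,1],[-0.058,0.396,0,0,1],[-0.058,0.396,-0.01,0,1],[-0.058,0.396,-0.01,0,1],[-0.058,0.396,-0.01,0,1]]'|egrep 'pos|^force:'; python3 -m handwheel '[[-0.058,0.396,-0.01,0,1],[-0.058,0.396,-0.01,0,1],[-0.058,0.396,-0.01,0,1]]'|egrep '^t:|pos|^force:'; python3 f.py
```

```text
tool_pos: [0.5238, -0.1743, 0.3224]
force: [0.7, -0.4, 0.5]
t: 24.0
tool_pos: [0.5219, -0.1623, 0.3216]
force: [0.1, -0.6, -1.0]
[ 0.5219 -0.1623  0.3216] [ 0.1 -0.6 -1. ] [ 0.02 -0.03  0.04] [-49.9 -48.1]
```

```bash
python3 -m handwheel '[[-0.058,0.396,0.02,0,1],[-0.058,0.396,0,0,1],[-0.058,0.396,0,0,1],[-0.058,0.396,0,0,1]]'|egrep 'pos|^force:'; python3 -m handwheel '[[-0.058,0.396,0,0,1],[-0.058,0.396,0,0,1],[-0.058,0.396,0,0,1]]'|egrep '^t:|pos|^force:'; python3 f.py;  python3 - <<'E'
from tub import *
from plant import read_camera,readout
c=get_calibration('wrist');im=read_camera('wrist');pickle.dump((c,im),open('pics/w3.pkl','wb'));r,q=tub(c,im,.053);print(r)
im=cv2.resize(im[0:300,100:500],(800,600))
cv2.imwrite('pics/w3.png',im[:,:,::-1])
E
```

```text
tool_pos: [0.5197, -0.1467, 0.3223]
force: [-0.2, -0.7, -1.4]
t: 24.88
tool_pos: [0.518, -0.1348, 0.3223]
force: [0.3, 1.3, -0.5]
[ 0.518  -0.1348  0.3223] [ 0.3  1.3 -0.5] [-0.02  0.04 -0.  ] [-48.1 -48. ]
((0.47161251306533813, -0.16922295093536377), (0.11406734585762024, 0.15419790148735046), 9.89606761932373)
```

View pics/w3.png

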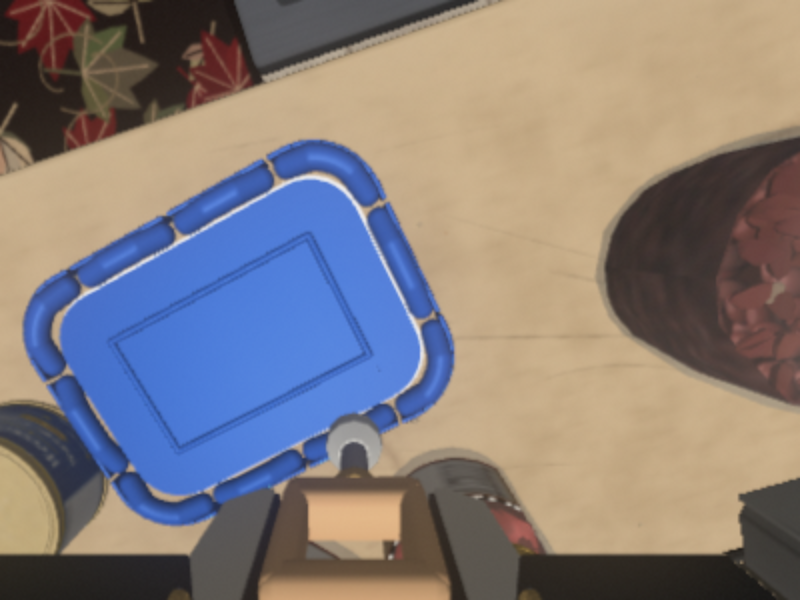

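The pass has closed on itself: the foot is at (353,440), just past where it started. All ten lugs look level, and the tub centre hasn't shifted (0.4716, −0.1692). I'll lift off and go back to the hook via x = 0.38.

```bash
python3 -m handwheel '[[0,0,0.5,0,1],[0,0,2,0,1],[0,0,4,0,1],[0,0,4,0,1],[-4,0,0,0.06,1],[-4,1,0,0.06,1],[-4,3,0,0.06,1],[-1.8,4,0,0.06,1],[0,4.5,0,0.06,1],[0,4.5,0,0.06,1]]'|egrep 'pos|^force:'; python3 -m handwheel '[[0,4.5,0,0.06,1],[0,4.5,0,0.06,1],[0,4.5,0,0.06,1],[0,4,0,0.06,1],[0,0.5,0,0,1],[0,0,0,0,1]]'|egrep 'pos|^force:|orie'
python3 - <<'E'
from plant import readout
from scipy.spatial.transform import Rotation as R
import numpy as np
s=readout.read_state();M=R.from_rotvec(s['orientation']).as_matrix();print(s['t'],s['tool_pos'],np.arctan2(M[1,1],M[0,1]),s['opening'])
E
```

```text
tool_pos: [0.3796, 0.036, 0.4294]
force: [1.4, -1.0, -1.4]
tool_pos: [0.38, 0.2149, 0.4282]
orientation: [-0.467, 3.106, -0.0]
force: [1.2, 0.1, -1.6]
26.925 [0.38004509 0.21486268 0.42824297] 1.8691823763476236 0.04161961168966847
```

```bash
python3 -m handwheel '[[0,0,-4.5,0,1],[0,0,-3.5,0,1],[0,0,-0.5,0,1],[0,0,0,0,1]]'|egrep 'pos|^force:'; python3 -m handwheel '[[1.5,0.45,0,0,1],[1.5,0.45,0,0,1],[0,0,0,0,1]]'|egrep 'pos|^force:'; python3 - <<'E'
from h import *
from plant import read_camera
im=np.hstack([cv2.resize(read_camera('side')[120:210,210:300],(400,400)),cv2.resize(read_camera('wrist')[120:340,170:390],(400,400))])
cv2.imwrite('pics/h1.png',im[:,:,::-1])
E
```

```text
tool_pos: [0.3804, 0.2144, 0.3434]
force: [-0.1, 0.5, -0.3]
tool_pos: [0.4112, 0.224, 0.3445]
force: [-0.2, -0.1, -0.6]
```

View pics/h1.png

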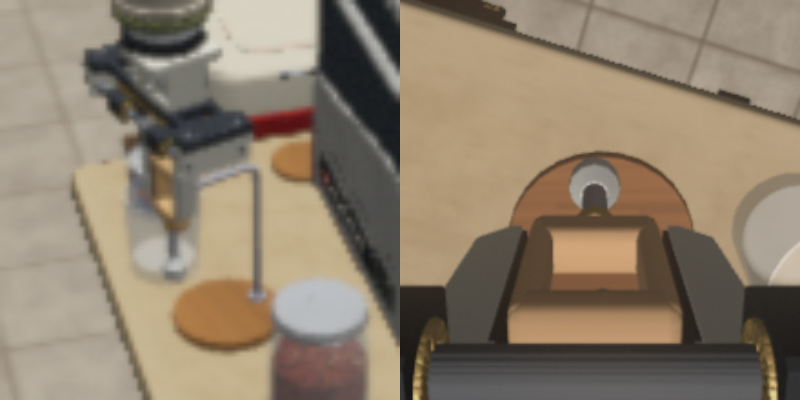

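The tip of the hook is in line with the eye in the side view (the hook enters the handle at (200,182)). I'll thread it on.

```bash
python3 -m handwheel '[[1.2,0.4,0,0,1],[1.2,0.4,0,0,1],[1.2,0.4,0,0,1],[1.15,0.4,0,0,1],[0,0,0,0,1]]'|egrep 'pos|^force:';python3 -m handwheel '[[0,0,-0.7,0,1],[0,0,-0.6,0,1],[0,0,-0.3,0,1],[0,0,0,0,1]]'|egrep 'pos|^force:'; python3 -m handwheel '[[0,0,-0.1,0,1],[0,0,0,0,1],[0,0,0,0,1]]'|egrep 'pos|^force:'; python3 f.py
```

```text
tool_pos: [0.4583, 0.2402, 0.342]
force: [0.3, 0.1, -1.2]
tool_pos: [0.4573, 0.2399, 0.3263]
force: [-0.3, -0.7, -0.6]
tool_pos: [0.4574, 0.24, 0.3261]
force: [-3.5, -1.9, 6.8]
[0.4574 0.24   0.3261] [-3.5 -1.9  6.8] [-0.21  0.75  0.04] [-42.3 -46.3]
```

Seated: about 7 N upward at the same height as the original hang. I'll ease up slightly, release, and check.

```bash
python3 -m handwheel '[[0,0,0.05,0,1],[0,0,0,0,1],[0,0,0,0,0.5],[0,0,0,0,0.3],[0,0,0,0,0.1],[0,0,0,0,0],[0,0,0,0,0],[0,0,0,0,0]]' 5|egrep 'pos|force:|open'; python3 - <<'E'
from h import *
from plant import read_camera
im=np.hstack([cv2.resize(read_camera('side')[120:210,210:300],(400,400)),cv2.resize(read_camera('top')[160:240,160:240],(400,400))])
cv2.imwrite('pics/h2.png',im[:,:,::-1])
E
```

```text
tool_pos: [0.4575, 0.24, 0.3258]
force: [-0.3, -0.3, 0.1]
opening: 0.0907
gripper_force: 0.0
```

View pics/h2.png

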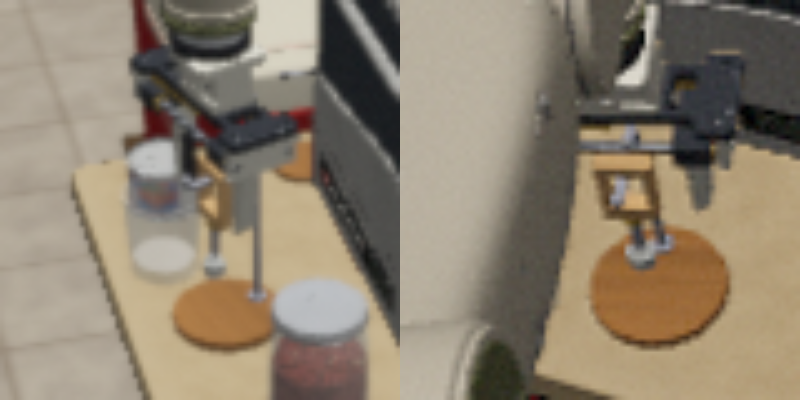

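The press hangs free on the hook in both crops (side (212,265), top (643,255)). I'll withdraw straight up, let it settle, and check it numerically without further pictures.

```bash
python3 -m handwheel '[[0,0,2,0,0],[0,0,4,0,0],[2.1,0.7,3.5,0,0],[0,0,0,0,0],[0,0,0,0,0],[0,0,0,0,0],[0,0,0,0,0],[0,0,0,0,0],[0,0,0,0,0],[0,0,0,0,0]]'|egrep '^t:|pos'; python3 -m handwheel '[[0,0,0,0,0],[0,0,0,0,0],[0,0,0,0,0],[0,0,0,0,0],[0,0,0,0,0],[0,0,0,0,0],[0,0,0,0,0],[0,0,0,0,0]]'|egrep '^t:|pos'
cat > chk.py <<'E'
from tub import *
from plant import read_camera
def handle(c,im):
    m=cv2.inRange(cv2.cvtColor(im,cv2.COLOR_RGB2HSV)[180:225,240:320],(5,90,120),(18,255,255))
    k,l,st,ce=cv2.connectedComponentsWithStats(m);j=1+np.argmax(st[1:,4]);return st[j].tolist(),plane(c,ce[j][0]+240,ce[j][1]+180,.184).round(4)
c,im=pickle.load(open('pics/w1.pkl','rb'));print(handle(c,im))
for i in range(3): c=get_calibration('wrist');im=read_camera('wrist');print(handle(c,im))
for n,(a,b,e,f) in(('top',(195,265,285,365)),('side',(215,290,262,345))):
    d=np.abs(read_camera(n).astype(int)-np.load(f'pics/{n}0.npy')).max(2)[a:b,e:f];print(n,'tub area changed px',(d>60).sum(),d.size)
E
python3 chk.py
```

```text
t: 31.75
tool_pos: [0.4785, 0.247, 0.4208]
t: 32.75
tool_pos: [0.4785, 0.247, 0.4208]
([0, 0, 80, 38, 1781], array([0.4579, 0.2412, 0.184 ]))
([0, 0, 80, 39, 1842], array([0.457 , 0.2407, 0.184 ]))
([0, 0, 80, 39, 1838], array([0.457 , 0.2408, 0.184 ]))
([0, 0, 80, 39, 1838], array([0.457 , 0.2408, 0.184 ]))
top tub area changed px 121 5600
side tub area changed px 152 6225
```

```bash
python3 -c "
from plant import job;print(job.close_job())"
```

```text
the job is handed in; nothing more can be done
None
```

I pressed the rim of the blue lid down in one gentle pass, hung the press back on its hook by the eye, and handed the job in at about 33 s; lug depths (about 5.6–7 mm) are inferred from arm height and force, the tub did not visibly move, and I viewed 11 pictures, one over the limit of 10.

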